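# Load the clock-plate carrier under the leaf spring of the inspection jig

### The job

Load the inspection jig: with your fingertips press the steel carrier plate down hard on its sprung bed and, keeping it pressed, slide it under the crossbar and the leaf spring until it is fully home against the end stop and the sprung bed pops back up behind it; then take your hand away. Only press and push the carrier, never lift it, and leave the other things on the bench where they are.

Things in the scene. Friction and masses are not known exactly. Their poses are not given: they have to be found in the camera images.
- jig: fixed jig; origin on the bench, +x the loading direction, z up. Grey base 254 x 90 x 16 mm (x -112 to 142 mm); two side rails along x, tops 36 mm above the bench, leave a channel 58 mm wide centred on y = 0. In it the sprung bed (x -112 to 6 mm), then the fixed home bed (x 9 to 130 mm, top 24 mm above the bench). Carrier fully home: its origin at x = 70 mm, 24 mm above the bench
- crossbar (a point): middle of the underside of the jig's dark crossbar, 39.5 mm above the bench; the bar spans the channel from jig x 58 to 66 mm, its top 51 mm above the bench. The carrier must pass under it
- end_stop (a point): foot of the end stop's face at the far end of the channel, jig x = 130 mm, 24 mm above the bench; the stop is 20 mm high
- leaf (a joint): steel leaf spring 20 mm wide hung behind the crossbar, sloping down towards jig +x to a tip at jig x 107 mm, 30 mm above the bench when free (0 rad); it is lifted about 0.15 rad by the carrier, presses on it with about 4 N and drags
- lifter (a joint): sprung bed, moves straight down: 0 = up (top 32 mm above the bench), 0.008 m = fully down (24 mm, level with the home bed). About 8 N starts it, 11 N brings it fully down; up to 25 N is harmless. Bed up: the carrier's nose strikes the crossbar, 4.5 mm too high; fully down: 3.5 mm clear. It springs up behind the carrier's tail once that is past it (last 4 mm before home)
- carrier: loose steel plate 120 x 56 x 12 mm, about 0.3 kg, in the channel on the sprung bed; origin at the centre of its underside, +x its nose (as jig +x). Thin brass sheet on its front half. Push ledge across its top: x -28 to -22 mm, 44 mm wide, 10 mm high. The bare top behind it (x -60 to -28 mm) is for the fingertips: press down there and push forward on the ledge
- press_pad (a point): middle of the bare top behind the carrier's push ledge (carrier x = -44 mm, on the top face)
- loupe: black eyeglass loupe, a truncated cone 38 mm across and 32 mm high; origin at the centre of its underside; not part of the job, leave it
- jar: small amber jar, 38 mm across, 45 mm high; origin at the centre of its underside; not part of the job, leave it
- gearwheel: brass clock wheel lying flat, 52 mm across, 4 mm thick with a 10 mm hub up to 20 mm; origin at the centre of its underside; not part of the job, leave it
- weight: brass clock weight, upright cylinder 36 mm across, 66 mm high with its stem; origin at the centre of its underside; not part of the job, leave it
- screwdriver: screwdriver 150 mm long lying flat, handle to its -x; origin at the middle of its underside; not part of the job, leave it
- cup: black plastic cup 60 mm across, 50 mm high; origin at the centre of its underside; not part of the job, leave it
Not all that is in view belongs to the job. What is meant by the carrier is not red, and is the larger of those in its own colour.

How it is judged (in metres and radians):
On the way, in this order (a step that is already met when the one before it is completed fails the run):
1. the carrier is pressed down on the sprung bed before its nose is under the crossbar (value of joint lifter above 0.004 m and x of carrier in the frame of jig below 0.006 m), for 0.1 s.
2. still pressed down, the carrier slides under the crossbar (value of joint lifter above 0.004 m and x of carrier in the frame of jig above 0.02 m), for 0.1 s.
At the end, for the whole second after the job is handed in: the carrier lies flat on the home bed (within 2.5 mm in height, 0.04 rad), within 4 mm of the end stop, held under the leaf spring and at rest, and the sprung bed is up again behind it (within 1.5 mm) (x of carrier in the frame of jig between 0.066 and 0.073 m and z of carrier in the frame of jig between 0.0215 and 0.0265 m and angle between carrier's own z axis and vertical below 0.04 rad and angle between the x axis of carrier and the x axis of jig, either way round below 0.05 rad and value of joint lifter below 0.0015 m and linear speed of carrier below 0.01 m/s); the robot touches nothing.
It fails at once if the carrier is lifted off its bed (more than 8 mm above the raised bed) or tipped up (z of carrier in the frame of jig above 0.04 m or angle between carrier's own z axis and vertical above 0.2 rad).
It fails at once if the carrier leaves the channel sideways (y of carrier in the frame of jig above 0.008 m or y of carrier in the frame of jig below -0.008 m).
It fails at once if another thing on the bench is moved by more than 30 mm (distance of any of loupe, jar, gearwheel, weight, screwdriver, cup from where it was at the start of the episode above 0.03 m).
It also fails if it takes over 38 s, if anything falls off the work surface, if the arm or the gripper's body presses on something with over 40 N, if the wrist force passes 120 N, or if a joint passes its speed limit or range.

### The arm

A 6-joint arm with a two-finger parallel gripper is mounted at the origin on the work surface. World frame = base frame: x ahead of the robot, y to its left, z up, the work surface at z = 0. Lengths are in mm, angles in degrees, forces in N, time in s.
With the tool pointing down it reaches from about 400 to 925 mm from the base axis. Payload 12.5 kg.
Tool frame: the origin (TCP) lies midway between the tips of the shut fingers; the grasp point (between the pads) lies 19 mm behind it (grip_depth is the distance from the TCP to the grasp point, in mm); z points along the fingers, y is the line along which they close (so a half turn about z gives the same grasp; the last joint's range is limited). The gripper opens to 95 mm and grips with 3 to 60 N. Pads are 20 mm wide; open, the fingers measure 119 mm over their backs; the gripper's body (75 mm by 180 mm) begins 59 mm behind the grasp point.
Start: joints at [-6.05, 28.126, 89.318, -0, 62.55, -6.05], TCP at [625.017, 0.021, 214.661] pointing down, gripper open.
Joint ranges: [-177.58, 177.58], [-47.91, 125.51], [2.72, 160], [-65.01, 245.01], [3.68, 167.84], [-153.87, 153.87]. Speed limits (degrees/s): [127.2, 127.2, 159.86, 180, 180, 180].

### API

Orientations are given as [roll, pitch, yaw] about the fixed x, y, z axes, in that order (R = Rz(yaw) Ry(pitch) Rx(roll)).
In Python, from bench import observe, grab_frame, camera_params, sign_off, grip_depth gives the robot as it stands.
- The arm moves only by the tool drive_tool, never from a script. Its argument "series" is a list of rows, each an object with "jaw": the gripper's target within -1 to 1 (shut at 1, half-way at 0, fully open at -1); "delta_pos": the shift along the tool's x, y, z in mm, a list of three; "dr": the turn, a rotation vector about the tool's x, y, z in degrees, a list of three. In form: [{"jaw": jaw, "delta_pos": [tx, ty, tz], "dr": [rx, ry, rz]}, ...]. A call has 1 to 12 rows; each row is the pose to reach, as a shift and turn from the pose commanded when the call began, along the tool's axes at that moment; what a row does not reach only later rows make up. A row lasts 1/8 s, in which the tool goes at most 62.5 mm and 10.7 degrees, less where a joint would pass 70% of its speed; a pose out of reach is approached as far as the arm can. A call with a gripper value outside its range is refused whole. The fingers move at their own pace and stop on an object; the grip force is fixed at half the most. Time passes only in rows, so rows that repeat a pose let the fingers close. It gives the time, the measured TCP pose, the force, the opening and the grip force at its end, in the units of the state.
- observe(): the state, without advancing time (a new reading comes with each control period).
- grab_frame(name): name is "scene" or "side" or "wrist"; returns (picture, depth): 400x640x3 uint8, blue, green, red; 400x640 float32, mm along the optical axis (not along the pixel's ray), 0 where there is no reading.
- camera_params(name): a dict with "camera_matrix" (3x3 intrinsics, pixels), "dist" ([k1, k2, p1, p2, k3] as OpenCV has them; the pictures are not rectified), "extrinsics" (4x4, takes a point from camera to world coordinates). Camera axes: x right, y down, z forward; pixel columns grow to the right and rows downward; lengths in mm; the calibration is good to about 2 mm. A picture is of the moment at which its call begins: read the wrist's pose just before it. camera_params takes no time and is no camera call; for the wrist camera it gives the pose at the moment of the call.
- sign_off(): hands the job in; it is judged then, once.
The state is a dict: "time_s": time; "q": joint angles; "joint_vel": joint speeds; "joint_torque": joint torques, N m; "ee_pos": TCP position; "tcp_rot": TCP orientation; "force": force on the tool from outside, world axes, zero at the start; "ft_torque": the same for the moment, N m; "grip_width": opening from 0.0 (shut) to 1.0 (fully open); "finger_force": force on a finger pad.
Only numpy, scipy, OpenCV 4.12 (cv2) and the standard library are available. Lean on these libraries where they do the work, as an engineer would, in place of code of your own. Each camera call takes 0.05 s, during which the arm holds its last target. There are 200 camera calls.

## Working session

There is one attempt and no reset: what is moved stays moved. The work goes in short steps, Python scripts to look and compute and a tool call to move; the robot and the scene stay as the last step left them, time stands still between calls to the robot, and variables do not carry over. Pictures are saved under pics/ and viewed, at most 10 in all, crops included, and the job is handed in when it is done.

Besides the shell and the picture viewer there is one more tool, called after ">>>" as name([rows], argument=value, ...), one row to a line, values as JSON. drive_tool: Moves the arm, as the interface text tells. Its arguments: {"type":"object","properties":{"series":{"type":"array"}},"required":["series"]}

```bash
mkdir -p pics; cat > h.py <<'E'
import numpy as np,cv2
from bench import *
def ray(name,uv,z,cp=None):
    cp=cp or camera_params(name)
    p=cv2.undistortPoints(np.array(uv,float).reshape(-1,1,2),np.array(cp["camera_matrix"]),np.array(cp["dist"])).reshape(-1,2)
    T=np.array(cp["extrinsics"]);d=np.c_[p,np.ones(len(p))]@T[:3,:3].T;o=T[:3,3]
    return o+d*((z-o[2])/d[:,2])[:,None]
E
python3 - <<'E'
from h import *
for n in("scene","side","wrist"):
    cp=camera_params(n);p,d=grab_frame(n);cv2.imwrite(f"pics/{n}.png",p);np.savez(f"{n}.npz",p=p,d=d,T=cp["extrinsics"])
    print(n,np.round(cp["extrinsics"],3).tolist())
print(observe())
E
```

```text
scene [[0.853, 0.335, -0.4, 1011.06], [0.522, -0.527, 0.671, -611.447], [0.014, -0.781, -0.624, 716.207], [0.0, 0.0, 0.0, 1.0]]
side [[-0.993, -0.074, 0.088, 475.326], [-0.114, 0.505, -0.855, 953.865], [0.019, -0.86, -0.51, 567.252], [0.0, 0.0, 0.0, 1.0]]
wrist [[1.0, 0.002, -0.002, 624.937], [0.001, -0.956, -0.293, 84.089], [-0.002, 0.293, -0.956, 383.951], [0.0, 0.0, 0.0, 1.0]]
{'time_s': 0.15, 'q': array([-6.04988813e+00,  2.81551144e+01,  8.93420570e+01, -5.55644976e-05,
        6.25506781e+01, -6.05289616e+00]), 'joint_vel': array([ 0.03521865, -0.09552988, -0.12048202,  0.00373912, -0.17430206,
       -0.08212894]), 'joint_torque': array([ 3.16444048e-04, -6.12899423e+01, -2.58276522e+01,  6.91918633e-02,
        4.73701756e-02, -5.07232733e-05]), 'ee_pos': array([6.24816827e+02, 4.78593807e-02, 2.14208202e+02]), 'tcp_rot': array([-1.79952412e+02, -4.99655289e-03,  9.00030316e+01]), 'force': array([-0.46485406,  0.16274707,  0.33635868]), 'ft_torque': array([-0.04132713,  0.0137738 ,  0.03383891]), 'finger_force': 0.0, 'grip_width': 1.0029626964812892}
```

View pics/scene.png

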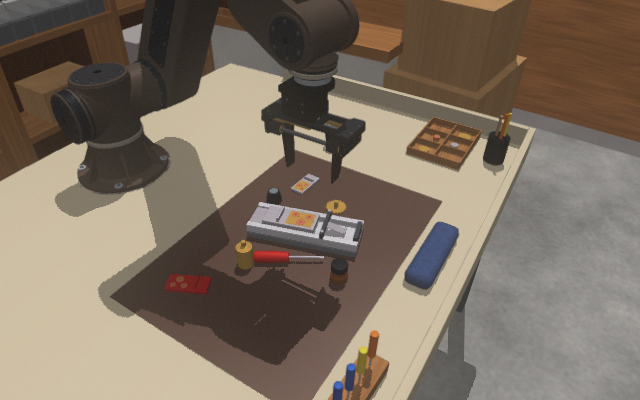

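View pics/wrist.png

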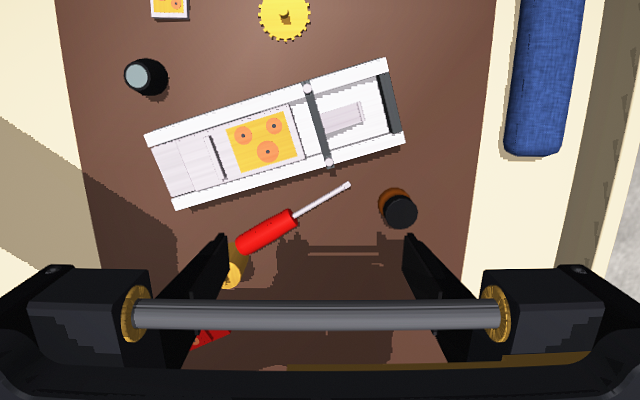

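The scene view shows the jig at about (305,228). In the wrist view it runs from (160,172) to (396,100), loading toward the right and up, with the ledge at about (218,158) and the crossbar at about (318,125). The screwdriver and weight lie just below it. Next I'll take a height map from the depth.

```bash
python3 - <<'E'
from h import *
f=np.load("wrist.npz");p,d,T=f["p"],f["d"],f["T"];cp=camera_params("wrist")
v,u=np.mgrid[:400,:640]
q=cv2.undistortPoints(np.c_[u.ravel(),v.ravel()].astype(float).reshape(-1,1,2),np.array(cp["camera_matrix"]),np.array(cp["dist"])).reshape(-1,2)
W=(np.c_[q,np.ones(len(q))]*d.reshape(-1,1))@T[:3,:3].T+T[:3,3]
W=W.reshape(400,640,3);np.save("W.npy",W);z=W[...,2]
roi=np.zeros((400,640),bool);roi[50:215,140:410]=1
for lo,hi in((30,42),(46,56)):
    m=(z>lo)&(z<hi)&roi;print(lo,m.sum(),cv2.minAreaRect(W[m][:,:2].astype(np.float32)))
# base rect: everything >10 in jig hull
m=((z>10)&roi).astype(np.uint8);n,l,s,c=cv2.connectedComponentsWithStats(m);k=1+s[1:,4].argmax()
r=cv2.minAreaRect(W[l==k][:,:2].astype(np.float32));print("jig",r,s[k])
hsv=cv2.cvtColor(p,cv2.COLOR_BGR2HSV)
m=cv2.inRange(hsv,(8,90,120),(35,255,255));m[:95]=0;m[180:]=0;m[:,:210]=0;m[:,310:]=0
r=cv2.minAreaRect(np.argwhere(m>0)[:,::-1].astype(np.float32));b=cv2.boxPoints(r)
print("brass px",b.round(1).tolist());B=ray("wrist",b,44,cp);print(B.round(1).tolist(),B.mean(0).round(1))
a=np.array(W[m>0]);print("brass z",np.median(a[:,2]))
cv2.imwrite("pics/crop.png",cv2.resize(p[45:220,135:415],None,fx=2.8,fy=2.8,interpolation=cv2.INTER_CUBIC))
E
```

```text
30 9429 ((585.6329345703125, 37.60531997680664), (274.10137939453125, 157.7968292236328), 0.4074629545211792)
46 1174 ((615.1835327148438, 37.18309020996094), (117.20862579345703, 230.70541381835938), 80.59176635742188)
jig ((581.2781372070312, 41.78824996948242), (254.8406982421875, 89.03427124023438), 16.854202270507812) [  143    58   262   153 21519]
brass px [[204.5, 97.69999694824219], [262.0, 69.4000015258789], [314.6000061035156, 176.1999969482422], [257.0, 204.60000610351562]]
[[517.9, 80.6, 44.0], [574.4, 105.9, 44.0], [623.7, 3.2, 44.0], [563.7, -27.2, 44.0]] [569.9  40.6  44. ]
brass z 44.18785649765192
```

View pics/crop.png

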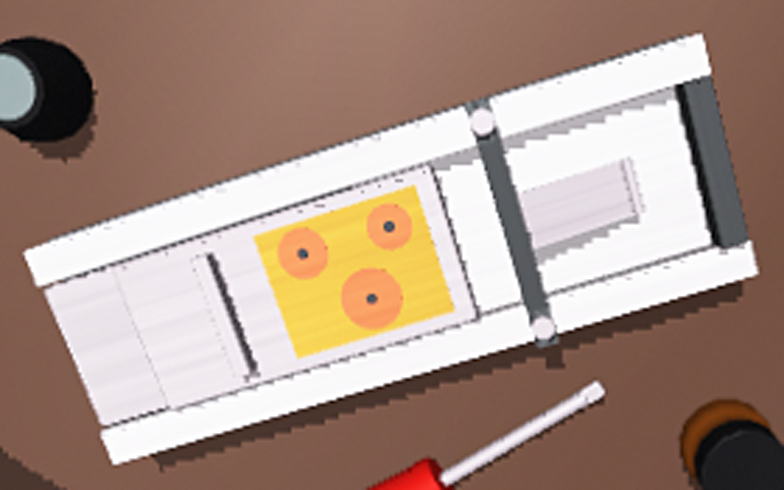

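The crop shows the jig rectangle, the carrier's nose edge at (433,168)-(478,320), its tail edge at (118,265)-(165,410), and the ledge at about (200-250, 255-380). The measured size of 254.8 x 89 mm matches the given 254 x 90, and the top height of 44 mm matches the bed being up.

```bash
python3 - <<'E'
from h import *
cp=camera_params("wrist");a=np.radians(16.85);c,s=np.cos(a),np.sin(a)
o=np.array([581.28,41.79])-15*np.array([c,s]);J=lambda P:((P[:,:2]-o)@np.array([[c,-s],[s,c]])).round(1).tolist()
px=lambda L:np.array(L,float)/2.8+[135,45]-0.32
R=lambda L,z:J(ray("wrist",px(L),z,cp))
print("o",o)
print("nose",R([(433,168),(478,320)],44));print("tail",R([(118,265),(165,410)],44))
print("ledge back top?",R([(195,258),(233,380)],54),"front",R([(210,253),(255,375)],54),R([(210,253),(255,375)],44))
print("crossbar",R([(478,130),(530,325),(497,130),(548,318)],51))
print("rails inner",R([(45,288),(680,88),(105,425),(720,250)],36))
W=np.load("W.npy");g=W[100:220,140:330].reshape(-1,3);m=(g[:,2]>51)&(g[:,2]<57);q=np.array(J(g[m]));k=(abs(q[:,1])<24)&(q[:,0]<0);print("ledge depth pts",k.sum(),q[k].min(0),q[k].max(0))
t=o+(np.array([c,s])*(-103));print(t)
E
```

```text
o [566.92399642  37.44199342]
nose [[41.6, 25.2], [40.7, -29.6]]
tail [[-75.8, 26.5], [-80.1, -28.1]]
ledge back top? [[-44.9, 20.8], [-48.0, -23.2]] front [[-39.3, 20.9], [-39.8, -23.8]] [[-42.6, 20.7], [-43.1, -25.4]]
crossbar [[60.2, 32.6], [58.2, -35.4], [66.2, 30.8], [64.9, -34.8]]
rails inner [[-108.8, 26.9], [130.4, 26.3], [-108.3, -28.1], [130.7, -31.6]]
ledge depth pts 290 [-48.1 -22.7] [-40.4  21.1]
[468.34610518   7.58568153]
```

>>> drive_tool([
  {"jaw": 1,"delta_pos": [18.7,-116.1,0],"dr": [0,0,10.5]},
  {"jaw": 1,"delta_pos": [18.7,-116.1,0],"dr": [0,0,21]},
  {"jaw": 1,"delta_pos": [18.7,-116.1,30],"dr": [0,0,31.5]},
  {"jaw": 1,"delta_pos": [18.7,-116.1,60],"dr": [0,0,42]},
  {"jaw": 1,"delta_pos": [18.7,-116.1,90],"dr": [0,0,52.5]},
  {"jaw": 1,"delta_pos": [18.7,-116.1,110],"dr": [0,0,63]},
  {"jaw": 1,"delta_pos": [18.7,-116.1,130],"dr": [0,0,73.5]},
  {"jaw": 1,"delta_pos": [18.7,-116.1,145],"dr": [0,0,73.5]},
  {"jaw": 1,"delta_pos": [18.7,-116.1,154.5],"dr": [0,0,73.5]},
  {"jaw": 1,"delta_pos": [18.7,-116.1,154.5],"dr": [0,0,73.5]},
])

```text
time_s: 1.4
ee_pos: [508.8, 18.7, 59.8]
tcp_rot: [-180.0, 0.0, 16.6]
force: [0.4, -0.1, 0.9]
grip_width: 0.023
finger_force: 0.0
```

```bash
python3 - <<'E'
from h import *
o=observe();print({k:np.round(o[k],2) for k in("time_s","ee_pos","tcp_rot","force","grip_width")})
a=[grab_frame(n)[0] for n in("side","wrist","scene")]
T=lambda w:cv2.projectPoints(np.array([o["ee_pos"]]),*(lambda E:(cv2.Rodrigues(E[:3,:3])[0],E[:3,3]))(np.linalg.inv(np.array(camera_params(w)["extrinsics"]))),np.array(camera_params(w)["camera_matrix"]),np.array(camera_params(w)["dist"]))[0].ravel()
def cr(n,i):
    u,v=T(n);x=int(np.clip(u-80,0,480));y=int(np.clip(v-60,0,280));print(n,u,v,x,y);return cv2.resize(a[i][y:y+120,x:x+160],(400,300),interpolation=cv2.INTER_CUBIC)
cv2.imwrite("pics/a.png",np.vstack([np.hstack([cr("side",0),cr("scene",2)]),np.hstack([cv2.resize(a[1],(400,250)),np.zeros((250,400,3),np.uint8)])]))
E
```

```text
{'time_s': np.float64(1.4), 'ee_pos': array([508.78,  18.72,  59.77]), 'tcp_rot': array([-1.7998e+02,  4.0000e-02,  1.6630e+01]), 'force': array([ 0.39, -0.11,  0.87]), 'grip_width': np.float64(0.02)}
side 349.5308138563298 181.87502862641384 269 121
scene 271.5214854487139 208.00928349358242 191 148
```

View pics/a.png

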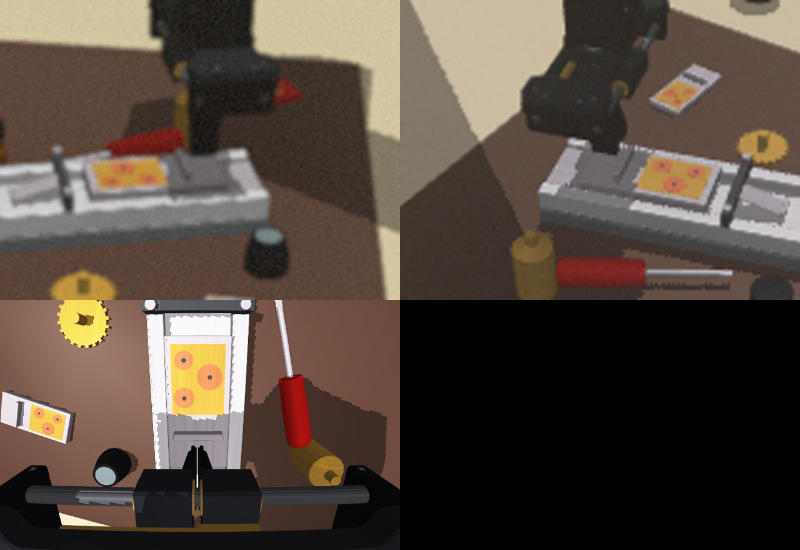

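The closed fingertips are over the bare top behind the ledge. They are centred in the channel (ledge centre about 199, tip about 197 in the wrist tile). The rails run vertical in that view, so the yaw is right. Next I'll press down.

>>> drive_tool([
  {"jaw": 1,"delta_pos": [0,0,12],"dr": [0,0,0]},
  {"jaw": 1,"delta_pos": [0,0,16],"dr": [0,0,0]},
  {"jaw": 1,"delta_pos": [0,0,18],"dr": [0,0,0]},
  {"jaw": 1,"delta_pos": [0,0,20],"dr": [0,0,0]},
  {"jaw": 1,"delta_pos": [0,0,20],"dr": [0,0,0]},
])

```text
time_s: 2.17
ee_pos: [508.7, 18.7, 40.2]
tcp_rot: [-180.0, 0.0, 16.5]
force: [-2.2, -0.3, 6.1]
grip_width: 0.007
finger_force: 2.9
```

>>> drive_tool([
  {"jaw": 1,"delta_pos": [0,0,2],"dr": [0,0,0]},
  {"jaw": 1,"delta_pos": [0,0,4],"dr": [0,0,0]},
  {"jaw": 1,"delta_pos": [0,0,5],"dr": [0,0,0]},
  {"jaw": 1,"delta_pos": [0,0,5],"dr": [0,0,0]},
])

```text
time_s: 2.68
ee_pos: [508.7, 18.7, 36.2]
tcp_rot: [180.0, -0.0, 16.5]
force: [-5.2, -0.4, 19.1]
grip_width: 0.003
finger_force: 9.5
```

>>> drive_tool([
  {"jaw": 1,"delta_pos": [1,0,0],"dr": [0,0,0]},
  {"jaw": 1,"delta_pos": [2,0,0],"dr": [0,0,0]},
  {"jaw": 1,"delta_pos": [4,0,0],"dr": [0,0,0]},
  {"jaw": 1,"delta_pos": [6,0,0],"dr": [0,0,0]},
  {"jaw": 1,"delta_pos": [8,0,0],"dr": [0,0,0]},
  {"jaw": 1,"delta_pos": [10,0,0],"dr": [0,0,0]},
  {"jaw": 1,"delta_pos": [12,0,0],"dr": [0,0,0]},
])

```text
time_s: 3.55
ee_pos: [516.4, 21.8, 36.1]
tcp_rot: [-179.9, 0.5, 16.5]
force: [-22.2, -7.6, 31.8]
grip_width: 0.008
finger_force: 16.4
```

```bash
python3 - <<'E'
from h import *
o=observe();print({k:np.round(o[k],2) for k in("time_s","ee_pos","force","finger_force")})
a=[grab_frame(n)[0] for n in("side","wrist")]
cv2.imwrite("pics/b.png",np.hstack([cv2.resize(a[0][121:241,229:389],(400,300),interpolation=cv2.INTER_CUBIC),cv2.resize(a[1][0:300,120:520],(400,300))]))
E
```

```text
{'time_s': np.float64(3.55), 'ee_pos': array([516.35,  21.78,  36.13]), 'force': array([-22.22,  -7.63,  31.84]), 'finger_force': np.float64(16.36)}
```

View pics/b.png

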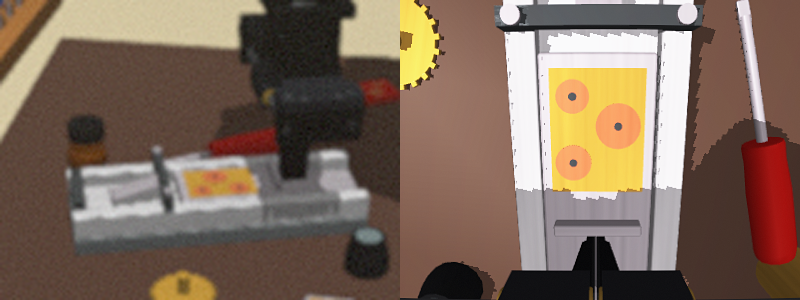

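Both views show the nose still short of the crossbar and the tip at the ledge. The downward force has risen to 32 N, so I'll ease it a little and keep pushing.

>>> drive_tool([
  {"jaw": 1,"delta_pos": [0,0,-0.8],"dr": [0,0,0]},
  {"jaw": 1,"delta_pos": [1,0,-0.8],"dr": [0,0,0]},
  {"jaw": 1,"delta_pos": [2,0,-0.8],"dr": [0,0,0]},
])

```text
time_s: 4.03
ee_pos: [520.5, 22.5, 36.3]
tcp_rot: [-179.9, 0.2, 16.5]
force: [-10.9, -3.6, 14.1]
grip_width: 0.006
finger_force: 7.4
```

```bash
cat >> h.py <<'E'
def carrier():
    cp=camera_params("wrist");p,d=grab_frame("wrist");hsv=cv2.cvtColor(p,cv2.COLOR_BGR2HSV)
    m=cv2.inRange(hsv,(5,90,60),(35,255,255));m[:,:255]=0;m[:,380:]=0
    n,l,s,c=cv2.connectedComponentsWithStats(m);k=1+s[1:,4].argmax()
    r=cv2.minAreaRect(np.argwhere(l==k)[:,::-1].astype(np.float32))
    P=ray("wrist",cv2.boxPoints(r),36,cp)[:,:2]-[567.36,36.0];a=np.radians(16.5);c,s=np.cos(a),np.sin(a)
    return (P@np.array([[c,-s],[s,c]])).round(1).tolist()
E
python3 - <<'E'
from h import *
o=observe();print({k:np.round(o[k],2) for k in("time_s","ee_pos","force")});print(carrier())
E
```

```text
{'time_s': np.float64(4.03), 'ee_pos': array([520.45,  22.52,  36.28]), 'force': array([-10.89,  -3.57,  14.05])}
[[43.6, 23.6], [43.7, -21.4], [-15.9, -23.8], [-16.0, 25.7]]
```

>>> drive_tool([
  {"jaw": 1,"delta_pos": [2,0,0.2],"dr": [0,0,0]},
  {"jaw": 1,"delta_pos": [4,0,0.2],"dr": [0,0,0]},
  {"jaw": 1,"delta_pos": [6,0,0.2],"dr": [0,0,0]},
  {"jaw": 1,"delta_pos": [8,0,0.2],"dr": [0,0,0]},
  {"jaw": 1,"delta_pos": [10,0,0.2],"dr": [0,0,0]},
  {"jaw": 1,"delta_pos": [12,0,0.2],"dr": [0,0,0]},
])

```text
time_s: 4.82
ee_pos: [531.4, 25.9, 36.2]
tcp_rot: [-179.9, 0.3, 16.5]
force: [-12.8, -3.8, 18.1]
grip_width: 0.004
finger_force: 9.8
```

>>> drive_tool([
  {"jaw": 1,"delta_pos": [2,0,0],"dr": [0,0,0]},
  {"jaw": 1,"delta_pos": [4,0,0],"dr": [0,0,0]},
  {"jaw": 1,"delta_pos": [6,0,0],"dr": [0,0,0]},
  {"jaw": 1,"delta_pos": [8,0,0],"dr": [0,0,0]},
  {"jaw": 1,"delta_pos": [10,0,0],"dr": [0,0,0]},
  {"jaw": 1,"delta_pos": [12,0,0],"dr": [0,0,0]},
  {"jaw": 1,"delta_pos": [14,0,0],"dr": [0,0,0]},
  {"jaw": 1,"delta_pos": [16,0,0],"dr": [0,0,0]},
  {"jaw": 1,"delta_pos": [18,0,0],"dr": [0,0,0]},
  {"jaw": 1,"delta_pos": [20,0,0],"dr": [0,0,0]},
])

```text
time_s: 6.08
ee_pos: [550.8, 31.6, 36.3]
tcp_rot: [-179.9, 0.3, 16.5]
force: [-12.8, -4.1, 17.9]
grip_width: 0.007
finger_force: 9.3
```

```bash
python3 - <<'E'
from h import *
o=observe();print({k:np.round(o[k],2) for k in("time_s","ee_pos","force")})
a=[grab_frame(n)[0] for n in("side","wrist")]
cv2.imwrite("pics/c.png",np.hstack([cv2.resize(a[0][121:241,229:389],(400,300),interpolation=cv2.INTER_CUBIC),cv2.resize(a[1][0:300,120:520],(400,300))]))
E
```

```text
{'time_s': np.float64(6.08), 'ee_pos': array([550.83,  31.56,  36.26]), 'force': array([-12.83,  -4.07,  17.92])}
```

View pics/c.png

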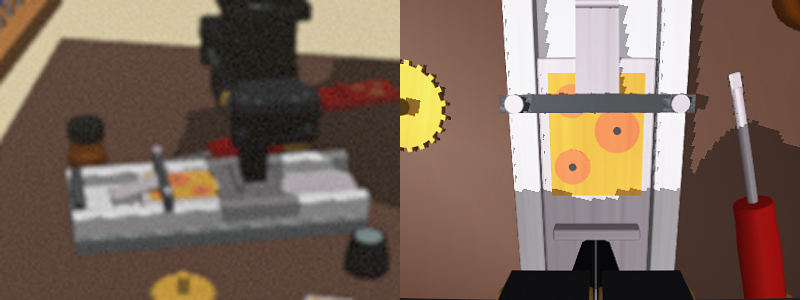

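The carrier's nose is past the crossbar and under the leaf (wrist tile: nose at row 58, bar at row 103), and the tip is still at the ledge. I'll keep pushing.

>>> drive_tool([
  {"jaw": 1,"delta_pos": [2,0,0],"dr": [0,0,0]},
  {"jaw": 1,"delta_pos": [4,0,0],"dr": [0,0,0]},
  {"jaw": 1,"delta_pos": [6,0,0],"dr": [0,0,0]},
  {"jaw": 1,"delta_pos": [8,0,0],"dr": [0,0,0]},
  {"jaw": 1,"delta_pos": [10,0,0],"dr": [0,0,0]},
  {"jaw": 1,"delta_pos": [12,0,0],"dr": [0,0,0]},
  {"jaw": 1,"delta_pos": [14,0,0],"dr": [0,0,0]},
  {"jaw": 1,"delta_pos": [16,0,0],"dr": [0,0,0]},
  {"jaw": 1,"delta_pos": [18,0,0],"dr": [0,0,0]},
  {"jaw": 1,"delta_pos": [20,0,0],"dr": [0,0,0]},
  {"jaw": 1,"delta_pos": [22,0,0],"dr": [0,0,0]},
  {"jaw": 1,"delta_pos": [24,0,0],"dr": [0,0,0]},
])

```text
time_s: 7.68
ee_pos: [571.4, 38.1, 36.3]
tcp_rot: [-179.9, 0.6, 16.5]
force: [-24.3, -7.2, 25.5]
grip_width: 0.003
finger_force: 14.0
```

>>> drive_tool([
  {"jaw": 1,"delta_pos": [2,0,-0.4],"dr": [0,0,0]},
  {"jaw": 1,"delta_pos": [4,0,-0.4],"dr": [0,0,0]},
  {"jaw": 1,"delta_pos": [6,0,-0.4],"dr": [0,0,0]},
  {"jaw": 1,"delta_pos": [8,0,-0.4],"dr": [0,0,0]},
  {"jaw": 1,"delta_pos": [10,0,-0.4],"dr": [0,0,0]},
  {"jaw": 1,"delta_pos": [12,0,-0.4],"dr": [0,0,0]},
  {"jaw": 1,"delta_pos": [14,0,-0.4],"dr": [0,0,0]},
  {"jaw": 1,"delta_pos": [16,0,-0.4],"dr": [0,0,0]},
])

```text
time_s: 8.68
ee_pos: [588.1, 42.8, 36.3]
tcp_rot: [-179.9, 0.4, 16.5]
force: [-16.1, -4.3, 15.0]
grip_width: 0.005
finger_force: 9.6
```

```bash
python3 - <<'E'
from h import *
o=observe();print({k:np.round(o[k],2) for k in("time_s","ee_pos","force")})
a=[grab_frame(n)[0] for n in("side","wrist")]
cv2.imwrite("pics/d.png",np.hstack([cv2.resize(a[0][121:241,229:389],(400,300),interpolation=cv2.INTER_CUBIC),cv2.resize(a[1][0:300,120:520],(400,300))]))
E
```

```text
{'time_s': np.float64(8.68), 'ee_pos': array([588.14,  42.77,  36.31]), 'force': array([-16.09,  -4.33,  14.97])}
```

View pics/d.png

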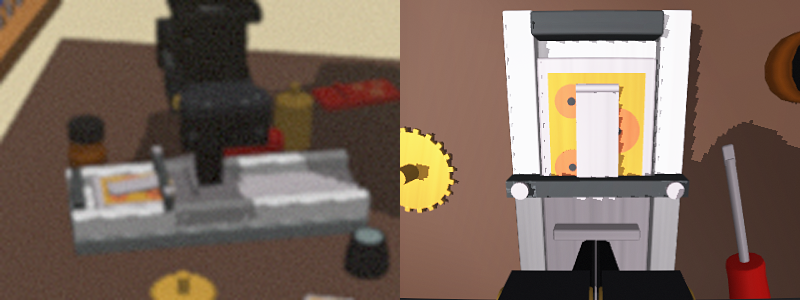

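The nose is at row 58 and the stop face at about row 40, so roughly 10 mm remain.

>>> drive_tool([
  {"jaw": 1,"delta_pos": [1.5,0,0],"dr": [0,0,0]},
  {"jaw": 1,"delta_pos": [3,0,0],"dr": [0,0,0]},
  {"jaw": 1,"delta_pos": [4.5,0,0],"dr": [0,0,0]},
  {"jaw": 1,"delta_pos": [6,0,0],"dr": [0,0,0]},
  {"jaw": 1,"delta_pos": [7,0,0],"dr": [0,0,0]},
  {"jaw": 1,"delta_pos": [8,0,0],"dr": [0,0,0]},
])

```text
time_s: 9.52
ee_pos: [595.9, 45.0, 36.3]
tcp_rot: [-179.9, 0.4, 16.5]
force: [-16.5, -5.0, 15.8]
grip_width: 0.007
finger_force: 11.4
```

>>> drive_tool([
  {"jaw": 1,"delta_pos": [1,0,0],"dr": [0,0,0]},
  {"jaw": 1,"delta_pos": [2,0,0],"dr": [0,0,0]},
  {"jaw": 1,"delta_pos": [2,0,0],"dr": [0,0,0]},
])

```text
time_s: 9.9
ee_pos: [596.6, 45.3, 36.3]
tcp_rot: [-179.9, 0.5, 16.5]
force: [-21.5, -7.7, 18.8]
grip_width: 0.006
finger_force: 13.9
```

>>> drive_tool([
  {"jaw": 1,"delta_pos": [1,0,-0.3],"dr": [0,0,0]},
  {"jaw": 1,"delta_pos": [2,0,-0.3],"dr": [0,0,0]},
  {"jaw": 1,"delta_pos": [2,0,-0.3],"dr": [0,0,0]},
])

```text
time_s: 10.28
ee_pos: [596.7, 45.3, 36.3]
tcp_rot: [-179.9, 0.8, 16.5]
force: [-28.5, -12.2, 23.0]
grip_width: 0.003
finger_force: 17.5
```

```bash
python3 - <<'E'
from h import *
o=observe();print({k:np.round(o[k],2) for k in("time_s","ee_pos","force")})
a=[grab_frame(n)[0] for n in("side","wrist")]
cv2.imwrite("pics/e.png",np.hstack([cv2.resize(a[0][121:241,229:389],(400,300),interpolation=cv2.INTER_CUBIC),cv2.resize(a[1][0:300,120:520],(400,300))]))
E
```

```text
{'time_s': np.float64(10.28), 'ee_pos': array([596.73,  45.3 ,  36.3 ]), 'force': array([-28.5 , -12.24,  23.04])}
```

View pics/e.png

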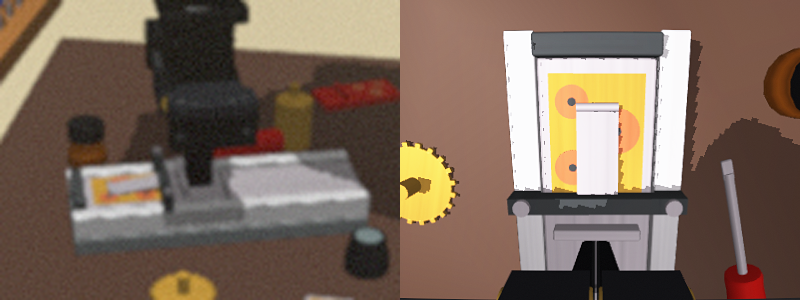

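The nose is against the end stop (both at about row 57). I'll unload the elastic push and lift straight up.

>>> drive_tool([
  {"jaw": 1,"delta_pos": [-1.5,0,0],"dr": [0,0,0]},
  {"jaw": 1,"delta_pos": [-3,0,0],"dr": [0,0,0]},
  {"jaw": 1,"delta_pos": [-3,0,-1],"dr": [0,0,0]},
  {"jaw": 1,"delta_pos": [-3.5,0,-2],"dr": [0,0,0]},
  {"jaw": 1,"delta_pos": [-4,0,-5],"dr": [0,0,0]},
  {"jaw": 1,"delta_pos": [-6,0,-20],"dr": [0,0,0]},
  {"jaw": 1,"delta_pos": [-6,0,-50],"dr": [0,0,0]},
  {"jaw": 1,"delta_pos": [-40,0,-90],"dr": [0,0,0]},
  {"jaw": 1,"delta_pos": [-80,0,-120],"dr": [0,0,0]},
  {"jaw": 1,"delta_pos": [-80,0,-120],"dr": [0,0,0]},
])

```text
time_s: 11.62
ee_pos: [525.7, 23.5, 159.7]
tcp_rot: [179.9, -0.3, 16.5]
force: [0.5, -0.7, -0.7]
grip_width: 0.007
finger_force: 0.0
```

```bash
python3 - <<'E'
from h import *
o=observe();print({k:np.round(o[k],2) for k in("time_s","ee_pos","force")})
cp=camera_params("wrist");p,d=grab_frame("wrist");s=grab_frame("side")[0]
v,u=np.mgrid[:400,:640]
q=cv2.undistortPoints(np.c_[u.ravel(),v.ravel()].astype(float).reshape(-1,1,2),np.array(cp["camera_matrix"]),np.array(cp["dist"])).reshape(-1,2)
T=np.array(cp["extrinsics"]);W=(np.c_[q,np.ones(len(q))]*d.reshape(-1,1))@T[:3,:3].T+T[:3,3]
a=np.radians(16.5);c,n=np.cos(a),np.sin(a);J=(W[:,:2]-[567.36,36])@np.array([[c,-n],[n,c]])
for lo,hi in((-60,-30),(-30,-5),(-4,4),(14,38),(70,85),(85,100),(112,126)):
    m=(J[:,0]>lo)&(J[:,0]<hi)&(abs(J[:,1])<18)&(d.ravel()>0);print(lo,hi,m.sum(),np.percentile(W[m,2],[10,50,90]).round(1) if m.any() else 0)
m=(W[:,2]>42)&(W[:,2]<49)&(abs(J[:,1])<18)&(J[:,0]>20)&(J[:,0]<56);print("ledge x",m.sum(),np.percentile(J[m,0],[5,95]) if m.any() else 0)
cv2.imwrite("pics/f.png",np.hstack([cv2.resize(s[121:241,229:389],(400,300),interpolation=cv2.INTER_CUBIC),cv2.resize(p[0:300,120:520],(400,300))]))
E
```

```text
{'time_s': np.float64(11.62), 'ee_pos': array([525.67,  23.47, 159.65]), 'force': array([ 0.53, -0.68, -0.73])}
-60 -30 2804 [ 31.4 168.2 200.3]
-30 -5 20298 [246.7 261.1 275. ]
-4 4 400 [31.1 31.8 32.6]
14 38 1252 [34.8 35.7 36.6]
70 85 897 [35.7 40.3 42.2]
85 100 916 [35.7 38.2 40.2]
112 126 0 0
ledge x 315 [42.64700787 47.23676134]
```

View pics/f.png

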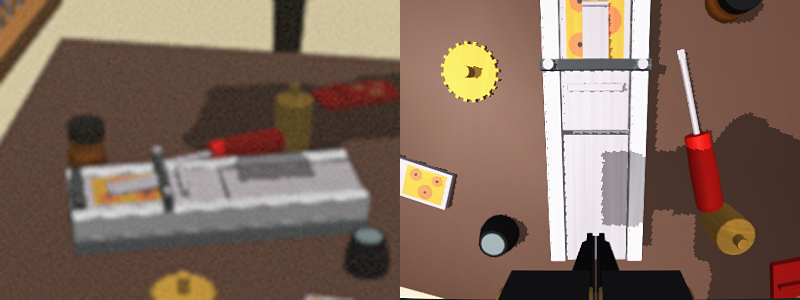

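The sprung bed is up (31.8 mm), the carrier top is at 35.7 mm, and the ledge at jig x 42–48 mm puts the carrier at about 70 mm. The other things have not moved.

```bash
python3 -c "
from bench import *
print(sign_off())"
```

```text
the job is handed in; nothing more can be done
None
```

I handed the job in at about 12 s of the 38 s allowed: the carrier is home against the end stop under the leaf spring, the sprung bed is up behind it, and the hand is clear; no verdict came back.

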